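# Clamp a printing block until the torque crank clicks

## Robot

A 6-joint arm with a two-finger parallel gripper is mounted at the origin on the work surface. World frame = base frame: x ahead of the robot, y to its left, z up, the work surface at z = 0. Lengths are in mm, angles in rad, forces in N, time in s.
With the tool pointing down it reaches from about 400 to 925 mm from the base axis. Payload 12.5 kg.
Tool frame: the origin (TCP) lies at the very end of the fingers, on their centre line; the grasp point (between the pads) lies env.grip_point_offset behind it (env.grip_point_offset is the distance from the TCP to the grasp point, in mm); y points along the fingers, z is the direction in which the jaws open and shut, and the axes are right-handed (so a half turn about y gives the same grasp; the last joint's range is limited). The gripper opens to 95 mm and grips with 3 to 60 N. Pads are 20 mm wide; open, the fingers measure 119 mm over their backs; the gripper's body (75 mm by 180 mm) begins 59 mm behind the grasp point.
Start: joints at [1.147, 0.491, 1.559, -0, 1.092, -0.106], TCP at [195.282, 593.727, 214.661] pointing down, gripper open.
Joint ranges: [-3.1, 3.1], [-0.84, 2.19], [0.05, 2.79], [-1.13, 4.28], [0.06, 2.93], [-2.69, 2.69]. Speed limits (rad/s): [2.22, 2.22, 2.79, 3.14, 3.14, 3.14].

## Interface

Orientations are given as [roll, pitch, yaw] about the fixed x, y, z axes, in that order (R = Rz(yaw) Ry(pitch) Rx(roll)).
In Python, from cell import readout, read_camera, env, nets gives the robot as it stands.
- The arm moves only by the tool apply_moves, never from a script. Its argument "increments" is a list of rows, each a list of 3 entries, a list of its own where there are three numbers: the shift along the tool's x, y, z in cm, then the turn, a rotation vector about the tool's x, y, z in degrees, then the finger opening in cm, from 0 to 9.51. A call has exactly 5 rows; each row shifts and turns the pose as measured when the row begins, along the tool's axes as they then stand; what a row does not reach is not made up. A row lasts 1/8 s, in which the tool goes at most 62.5 mm and 10.7 degrees, less where a joint would pass 70% of its speed; a pose out of reach is approached as far as the arm can. A call with a gripper value outside its range is refused whole. The fingers move at their own pace and stop on an object; the grip force is fixed at half the most. Time passes only in rows, so rows that do not move let the fingers close, or fill a call up. It gives the time, the measured TCP pose, the force and the opening at its end, in the units of the state.
- readout.state(): the state, without advancing time (a new reading comes with each control period).
- read_camera(name): name is "scene" or "top"; returns a dict with "img" (420x560x3 uint8, red, green, blue), "vfov" (degrees; the focal length in pixels is half the picture's height over the tangent of half this angle, whatever the lens; pixels are square), "cx", "cy" (the principal point, pixels), "rvec" (rotation vector, rad) and "tvec" (3), from world to camera coordinates, as OpenCV has them. Camera axes: x right, y down, z forward; pixel columns grow to the right and rows downward; lengths in mm; the calibration is good to about 2 mm. A picture is of the moment at which its call begins. There is no depth.
- env.job_done(): hands the job in, once; it reports no verdict.
Trained networks look in a picture, given as the dict that the camera call returned (one of the last four; its "shot" number tells which), for a name from the list of things; names that differ only in an ending like _2 or _b are one class to them, and where a whole thing is asked for, a point or a joint stands for the part that bears it (a point fixed in the world has none). Each returns a list of dicts, best first, with "confidence" (0 to 1); they miss things now and then, are a little off and sometimes report something else, mostly with a low value. They report only what shows in the picture. A call takes as long as a camera call. They do not tell look-alikes from the thing itself.
- nets.look_for(picture, thing): "point" ([x, y, z] in mm, in the coordinates of the camera as it stood for that picture, good to about 4 mm: the middle of the surface that is visible of it).
- nets.mark_of(picture, thing): "point" ([x, y, z] in mm, in the coordinates of the camera as it stood for that picture, good to about 4 mm: a listed point, or the origin of a listed thing).
The state is a dict: "t": time; "joints": joint angles; "qvel": joint speeds; "tau": joint torques, N m; "eef_pos": TCP position; "tcp_rot": TCP orientation; "ft_force": force on the tool from outside, world axes, zero at the start; "moment": the same for the moment, N m; "opening": opening from 0.0 (shut) to 1.0 (fully open).
Only numpy, scipy, OpenCV 4.12 (cv2) and the standard library are available. Lean on these libraries where they do the work, as an engineer would, in place of code of your own. Each camera call takes 0.05 s, during which the arm holds its last target. There are 200 camera calls.

## Task

Lay the printing block with the teal face between the jaws of the green bench clamp, teal side up and flat on the bed, and turn the red-handled crank clockwise until its torque clutch clicks. Stop at that click without forcing the crank through to its hard stop, let go so that the block stays clamped tight, and leave the other things on the table where they are.

Things in the scene. Friction and masses are not known exactly. Their poses are not given: they have to be found in the camera images.
- block: The block to clamp: pale wood with a teal relief face on top. 80 mm long along its own y, 50 mm wide along its x, 40 mm high, 0.13 kg more or less; hand-sawn, so its length may be 1.5 mm off. Origin at the centre of its underside, z up. Lies flat, teal side up, at the start. Either end may go to either jaw.
- block_dark: Another printing block, dark wood with a red face, same size; leave it alone.
- block_plain: Another printing block, mid-brown wood with a yellow face, same size; leave it alone.
- vise: Green bench clamp, fixed. Bed 100 mm wide along its x, from y = -95 to +165 mm, top 15 mm above the table. Origin at table height where the block's centre belongs; z up. Jaws close along its y: stop on the -y side, sliding jaw on the +y side, then a 60 x 60 mm housing, 60 mm high, centred at y = +125 mm, crank on top. The block goes in with its length (its y) along the clamp's y.
- stop: Dark steel stop block, fixed for now but set by hand within a few mm along the clamp: 60 mm wide, 20 mm thick along y, its top 42 mm above the table. Origin at the centre of its underside, on the bed; its clamping face is 10 mm from the origin towards the clamp's +y.
- jaw: Bright steel sliding jaw: 60 mm wide, 20 mm thick along y, top 42 mm above the table. Origin at the centre of its underside, on the bed; clamping face 10 mm from it towards the clamp's -y. The crank drives it to the stop, 5 mm per radian turned clockwise; it stays where left. At the start the gap is 5 to 14 mm longer than the block.
- crank_axis (a point): Point on the crank's upright axis, on top of the housing, 62 mm above the table. Carrying the handle clockwise (seen from above) round this axis closes the jaw; it takes some 1 to 2.8 rad until the jaw pinches the block.
- handle_mid (a point): Middle of the crank's red handle: upright round grip, 18 mm in diameter, 45 mm high (77 to 122 mm above the table, this point at 99.5 mm), spinning freely on its own axis, 75 mm from the crank axis, on a flat arm. At the start it is roughly on the clamp's -x side. To push it round takes 2 to 5 N while the jaw runs free, then climbs to about 8 N, where the clutch clicks.
- crank: Crank arm, dark steel, origin on the crank axis, handle along its x. At the click the arm breaks away from its spindle: the push on the handle falls from about 8 N to about three quarters 0.2 rad later and lower still after, up to a hard stop 0.45 rad past the click. Let go, the arm springs back by the angle past the click and the jaw keeps its grip.
- crank_pin (a joint): Red tell-tale pin, 10 mm in diameter, in the middle of the crank's hub; its rise in m. 0 while the clutch holds; rises as the arm breaks away (1.2 mm at 0.1 rad past the click, 2.4 mm at 0.2; 4.5 mm at 0.37 is too far; 5.4 mm at the hard stop); sinks back when the crank is let go.
- paint_pot: Teal paint pot with a white cap, 44 mm in diameter, 45 mm high; leave it alone.
- red_pot: Amber pot with a red cap, 44 mm in diameter, 45 mm high; leave it alone.
- rinse_cup: Clear empty cup, 72 mm in diameter, 65 mm high; leave it alone.
There are look-alikes about, which are no part of the job. There is more than one size of the block; the one meant has the size given above.

How it is judged (in metres and radians):
On the way, in this order (a step that is already met when the one before it is completed fails the run):
1. the block lies flat on the bed between the jaws, along the clamp (x of block in the frame of vise between -0.012 and 0.012 m and y of block in the frame of vise between -0.012 and 0.016 m and z of block in the frame of vise between 0.011 and 0.019 m and angle between the y axis of block and the y axis of vise, either way round below 0.15 rad and angle between block's own z axis and vertical below 0.1 rad), for 0.2 s.
2. with the block pinched between the jaws, the crank's clutch clicks (tell-tale pin up by more than 1.2 mm) (contact force between block and jaw above 8 N and contact force between block and stop above 8 N and value of joint crank_pin above 0.0012 m), for 0.05 s.
At the end, for the whole second after the job is handed in: The block lies teal side up on the clamp's bed (within 4 mm of flat down, 12 mm sideways of the middle, 0.15 rad of the clamp's direction), pressed by more than 8 N by both the jaw and the stop, at rest, with the crank let go and its tell-tale pin back down (under 0.8 mm) (all of step 1 and contact force between block and jaw above 8 N and contact force between block and stop above 8 N and value of joint crank_pin below 0.0008 m and linear speed of block below 0.01 m/s); the robot touches nothing.
It fails at once if the crank is forced past the click towards its hard stop (tell-tale pin up by more than 4.5 mm) (value of joint crank_pin above 0.0045 m).
It fails at once if another thing on the table is shifted by more than 30 mm (distance of any of block_dark, block_plain, paint_pot, red_pot, rinse_cup from where it was at the start of the episode above 0.03 m).
It also fails if it takes over 69 s, if anything falls off the work surface, if the arm or the gripper's body presses on something with over 40 N, if the wrist force passes 120 N, or if a joint passes its speed limit or range.

## Working session

There is one attempt and no reset: what is moved stays moved. The work goes in short steps, Python scripts to look and compute and a tool call to move; the robot and the scene stay as the last step left them, time stands still between calls to the robot, and variables do not carry over. Pictures are saved under pics/ and viewed, about 8 in all and at most 12, crops included, and the job is handed in when it is done.

Besides the shell and the picture viewer there is one more tool, called after "Request:" as name([rows], argument=value, ...), one row to a line, values as JSON. apply_moves: Moves the arm, as the interface text tells. Its arguments: {"type":"object","properties":{"increments":{"type":"array"}},"required":["increments"]}

```bash
mkdir -p pics; cat > h.py <<'E'
import numpy as np, cv2
from scipy.spatial.transform import Rotation as R
from cell import readout, read_camera, env, nets
def cam(n):
    p=read_camera(n); p['R']=cv2.Rodrigues(np.array(p['rvec'],float))[0]; p['t']=np.array(p['tvec'],float).ravel()
    p['f']=p['img'].shape[0]/2/np.tan(np.radians(p['vfov'])/2); return p
def w(p,x): return p['R'].T@(np.array(x,float)-p['t'])
def px(p,X):
    c=p['R']@np.array(X,float)+p['t']; return np.array([p['cx']+p['f']*c[0]/c[2],p['cy']+p['f']*c[1]/c[2]])
def ray(p,u,v,z):
    d=p['R'].T@np.array([(u-p['cx'])/p['f'],(v-p['cy'])/p['f'],1]); o=-p['R'].T@p['t']
    return o+d*(z-o[2])/d[2]
def save(p,name,crop=None,s=1):
    im=p['img'][:,:,::-1]
    if crop: im=im[crop[1]:crop[3],crop[0]:crop[2]]
    cv2.imwrite('pics/'+name,cv2.resize(im,None,fx=s,fy=s,interpolation=cv2.INTER_CUBIC))
E
python3 - <<'E'
from h import *
print(readout.state(), env.grip_point_offset)
ims=[]
for n in('top','scene'):
    p=cam(n); save(p,n+'0.png',s=1.4); print(n,p['vfov'],p['cx'],p['cy'],w(p,[0,0,0]))
    for k in('block','block_dark','block_plain','vise','stop','jaw','crank_axis','handle_mid','crank'):
        print(k,[(np.round(w(p,d['point'])).tolist(),np.round(px(p,w(p,d['point']))).tolist(),round(d['confidence'],2)) for d in nets.mark_of(p,k)[:4]])
E
```

```text
{'t': 0.0, 'joints': array([ 1.14741948e+00,  4.91551514e-01,  1.55950137e+00, -1.42342447e-05,
        1.09169076e+00, -1.05594196e-01]), 'qvel': array([-0.00034764, -0.00138625,  0.00126409, -0.00033644, -0.00163798,
       -0.00099747]), 'tau': array([ 1.20184170e-03, -6.12630486e+01, -2.58187097e+01,  6.92599732e-02,
        4.81508137e-02, -1.02142719e-04]), 'eef_pos': array([195.15571169, 593.46819427, 214.0488702 ]), 'tcp_rot': array([-1.57194223e+00,  1.08757726e-04, -3.17776144e-01]), 'ft_force': array([ 0.44690937,  0.52360698, -0.54132402]), 'moment': array([-0.04321915, -0.00510857, -0.01920047]), 'opening': 1.0021291858975923} 18.8
top 56.06783165758084 279.80316992139035 208.53671495107508 [ 294.26602405   11.96858927 1103.57472954]
block [([283.0, 327.0, -2.0], [161.0, 307.0], 0.86), ([436.0, 400.0, 1.0], [138.0, 250.0], 0.81), ([424.0, 291.0, -1.0], [177.0, 254.0], 0.69), ([743.0, -165.0, 1.0], [336.0, 146.0], 0.17)]
block_dark [([599.0, 323.0, -9.0], [170.0, 195.0], 0.89)]
block_plain [([477.0, -369.0, -5.0], [411.0, 234.0], 0.58)]
vise [([526.0, -94.0, -0.0], [314.0
[... 503 characters left out ...]
, -5.0], [302.0, 172.0], 0.92), ([443.0, 402.0, -0.0], [362.0, 182.0], 0.81), ([427.0, 296.0, -1.0], [333.0, 192.0], 0.76)]
block_dark [([598.0, 325.0, -1.0], [390.0, 213.0], 0.72)]
block_plain [([478.0, -368.0, 1.0], [119.0, 317.0], 0.8)]
vise [([529.0, -91.0, -4.0], [248.0, 270.0], 0.97), ([705.0, -244.0, -2.0], [246.0, 351.0], 0.4)]
stop [([523.0, -135.0, 14.0], [230.0, 271.0], 0.66), ([490.0, 74.0, 101.0], [291.0, 196.0], 0.65)]
jaw [([542.0, -30.0, 11.0], [273.0, 256.0], 0.75)]
crank_axis [([553.0, 36.0, 61.0], [298.0, 228.0], 0.87), ([750.0, 165.0, -0.0], [403.0, 266.0], 0.55)]
handle_mid [([488.0, 72.0, 100.0], [290.0, 196.0], 0.59)]
crank [([556.0, 33.0, 61.0], [298.0, 229.0], 0.64)]
```

View pics/top0.png

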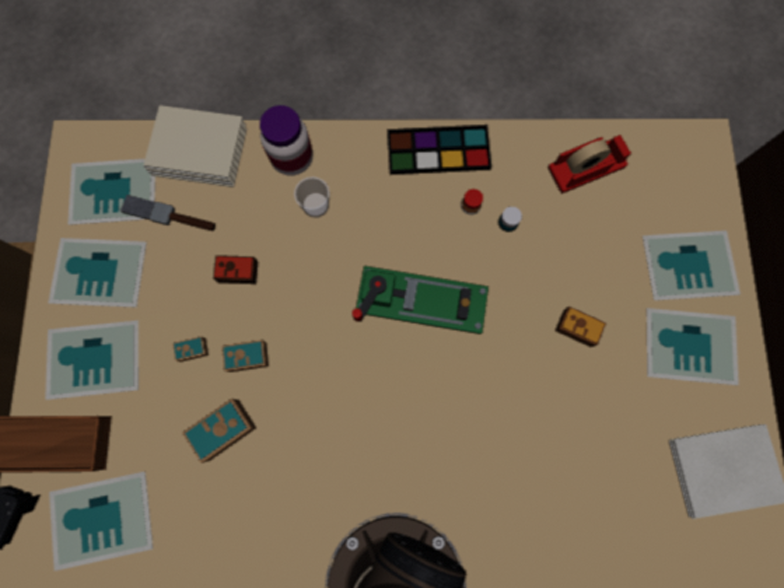

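View pics/scene0.png

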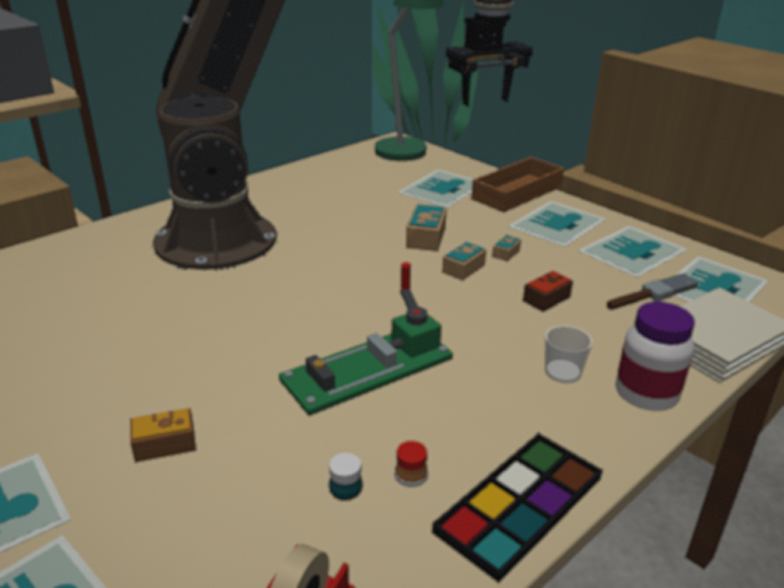

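The teal-faced candidates, in top raw pixels, are large (156,307), medium (174,254) and small (136,249). The prints are flat paper, and the teal pot is at (365,156). The medium one matches the size of block_dark (168,192) and should be the 80x50 block. I'll check its size and crop it.

```bash
python3 - <<'E'
from h import *
p=cam('top'); hsv=cv2.cvtColor(p['img'],cv2.COLOR_RGB2HSV)
def rects(mask,z,amin=60):
    for c in cv2.findContours(mask.astype(np.uint8),cv2.RETR_EXTERNAL,cv2.CHAIN_APPROX_NONE)[0]:
        if cv2.contourArea(c)<amin: continue
        W=np.array([ray(p,u,v,z)[:2] for u,v in c[:,0]],np.float32)
        r=cv2.minAreaRect(W); b=cv2.boxPoints(r); e=b[1]-b[0] if np.linalg.norm(b[1]-b[0])>np.linalg.norm(b[2]-b[1]) else b[2]-b[1]
        yield np.round(c.mean(0)[0]),np.round(r[0],1),np.round(r[1],1),np.round(np.degrees(np.arctan2(e[1],e[0]))%180,1)
H,S,V=[hsv[...,i].astype(int) for i in range(3)]
print(hsv[250:258:3,166:182:4].tolist(), hsv[215,300:320:6].tolist())
for r in rects((H>80)&(H<100)&(S>100),40): print('teal',r)
for r in rects((H>45)&(H<78)&(S>100),15): print('green',r)
for r in rects(((H<8)|(H>172))&(S>150),122,8): print('red',r)
s=cam('scene')
im1=cv2.resize(p['img'][225:335,120:210,::-1],None,fx=4,fy=4,interpolation=2); im2=cv2.resize(p['img'][175:250,240:360,::-1],None,fx=3,fy=4*110/75*0+4,interpolation=2)
im2=cv2.resize(p['img'][180:250,245:360,::-1],None,fx=3.8,fy=3.8,interpolation=2)
o=np.zeros((440,800,3),np.uint8); o[:im1.shape[0],:im1.shape[1]]=im1; o[:im2.shape[0],361:361+im2.shape[1]]=im2[:440,:439]; cv2.imwrite('pics/c1.png',o)
E
```

```text
[[[89, 146, 84], [15, 102, 105], [86, 88, 84], [91, 166, 86]], [[37, 40, 83], [14, 124, 111], [22, 70, 91], [91, 160, 86]], [[90, 124, 84], [16, 100, 92], [89, 124, 84], [85, 86, 83]]] [[70, 156, 75], [70, 154, 76], [71, 160, 75], [70, 156, 75]]
teal (array([ 69., 377.]), array([119.7, 546. ]), array([85.5, 99.6]), np.float32(101.5))
teal (array([156., 307.]), array([282.3, 334.9]), array([54.4, 96. ]), np.float32(125.1))
teal (array([172., 252.]), array([422.5, 292.2]), array([38.9, 68.7]), np.float32(98.5))
teal (array([135., 246.]), array([436.5, 398.1]), array([26.2, 47. ]), np.float32(104.1))
teal (array([ 63., 261.]), array([410.6, 594.6]), array([84.7, 96. ]), np.float32(96.8))
teal (array([492., 251.]), array([ 431.6, -563.3]), array([97.6, 85.3]), np.float32(84.4))
teal (array([ 67., 198.]), array([585.7, 604. ]), array([99.6, 83.6]), np.float32(89.7))
teal (array([492., 193.]), array([ 593.3, -582.5]), array([84.9, 99.2]), np.float32(93.6))
teal (array([ 76., 138.]), array([758.5, 593.5]), array([84.1, 97.5]), np.float32(95.8))
teal (array([330.,  98.]), array([ 880.9, -147
[... 694 characters left out ...]
2.]), array([571.9, 294.2]), array([74.5, 46. ]), np.float32(86.0))
red (array([548., 162.]), array([ 651. , -702.8]), array([46.3, 40.4]), np.float32(41.6))
red (array([338., 142.]), array([ 706.7, -150.3]), array([34.6, 40.3]), np.float32(177.5))
red (array([540., 140.]), array([ 707.9, -695.8]), array([40.1, 25. ]), np.float32(55.1))
red (array([543., 128.]), array([ 744.8, -704.5]), array([59.1, 29.8]), np.float32(17.1))
red (array([340., 112.]), array([ 792.3, -161.7]), array([46. , 38.5]), np.float32(89.8))
red (array([208., 115.]), array([787.7, 195.7]), array([37.6, 78.6]), np.float32(105.8))
red (array([420., 114.]), array([ 784.5, -380.7]), array([ 75. , 162.3]), np.float32(113.1))
```

View pics/c1.png

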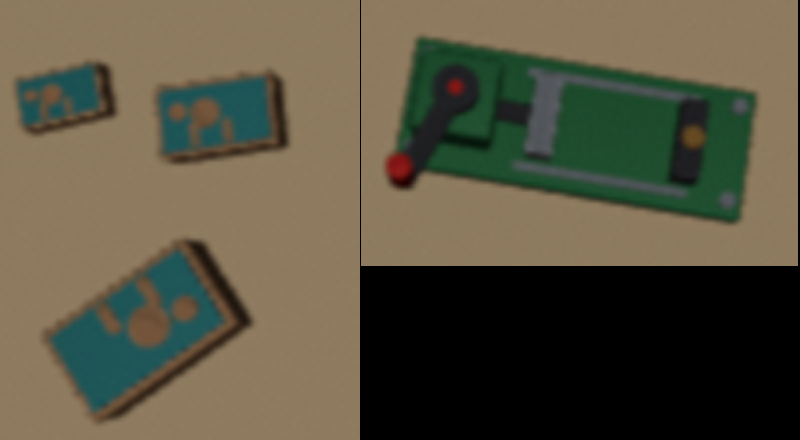

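The crop shows three teal blocks: small, medium (172,252) and large. The medium face measures 69x39 mm plus a rim, so it is the 80x50 block, centred at (422,292) with its long axis at 98.5°. The vise axis is at 79.9°, and the handle is on its -x/+y side at raw pixel (255,224). Next I'll measure the jaw gap and plan the first approach.

```bash
cat >> h.py <<'E'
VO=np.array([529.,-91.5]); VA=np.radians(79.8); VY=np.array([np.cos(VA),np.sin(VA)]); VX=np.array([VY[1],-VY[0]])
def V2W(x,y): return VO+x*VX+y*VY
def W2V(P): d=np.array(P)[:2]-VO; return np.array([d@VX,d@VY])
def plan(pos,yaw,n,ret=False):
    "n rows, tool frame: shifts cm, turn deg about tool y"
    s=readout.state(); p=np.array(s['eef_pos']); r=R.from_euler('xyz',s['tcp_rot'])
    T=R.from_euler('xyz',[-np.pi/2,0,np.radians(yaw)]); D=(T*r.inv()).as_rotvec()/n; d=(np.array(pos)-p)/n
    for i in range(n):
        sh=r.apply(d,inverse=True)/10; rv=np.degrees(r.apply(D,inverse=True)); print([np.round(sh,2).tolist(),np.round(rv,1).tolist()]); r=R.from_rotvec(D)*r
def st():
    s=readout.state(); print('t%.2f'%s['t'],np.round(s['eef_pos'],1),np.round(np.degrees(s['tcp_rot']),1),'F',np.round(s['ft_force'],1),'op %.3f'%s['opening'])
E
python3 - <<'E'
from h import *
p=cam('top')
ys=np.arange(-75,90,1.); 
for xs in ([-22,-15],[12,22]):
    pr=[]
    for y in ys:
        q=[px(p,[*V2W(x,y),42]) for x in np.arange(xs[0],xs[1]+.1,1)]
        m=np.array([q],np.float32); v=cv2.remap(cv2.cvtColor(p['img'],cv2.COLOR_RGB2HSV),m[...,0],m[...,1],1)[0].astype(float).mean(0); pr.append(v)
    pr=np.array(pr); print(xs); print('S',list(zip(ys[::2].astype(int).tolist(),pr[::2,1].astype(int).tolist(),pr[::2,2].astype(int).tolist())))
plan([422.5,292.2,120],-81.5,10)
E
```

```text
[-22, -15]
S [(-75, 153, 77), (-73, 154, 77), (-71, 154, 77), (-69, 153, 77), (-67, 153, 77), (-65, 154, 77), (-63, 154, 76), (-61, 152, 74), (-59, 143, 67), (-57, 121, 54), (-55, 65, 41), (-53, 32, 34), (-51, 23, 33), (-49, 23, 34), (-47, 23, 33), (-45, 24, 33), (-43, 27, 34), (-41, 23, 33), (-39, 32, 32), (-37, 67, 35), (-35, 131, 48), (-33, 148, 64), (-31, 153, 74), (-29, 154, 77), (-27, 154, 76), (-25, 153, 76), (-23, 154, 76), (-21, 155, 76), (-19, 152, 77), (-17, 152, 76), (-15, 153, 76), (-13, 153, 76), (-11, 154, 76), (-9, 154, 76), (-7, 155, 76), (-5, 156, 76), (-3, 155, 76), (-1, 155, 76), (1, 154, 76), (3, 154, 76), (5, 154, 76), (7, 155, 76), (9, 154, 76), (11, 153, 76), (13, 154, 76), (15, 156, 75), (17, 155, 76), (19, 154, 76), (21, 155, 76), (23, 156, 76), (25, 156, 76), (27, 155, 76), (29, 155, 76), (31, 156, 76), (33, 156, 76), (35, 156, 76), (37, 156, 76), (39, 155, 76), (41, 154, 76), (43, 156, 76), (45, 155, 76), (47, 146, 74), (49, 122, 73), (51, 73, 75), (53, 39, 82), (55, 25, 89), (57, 25, 91), (59, 24, 90), (61, 24, 90), (63, 24, 89), (65, 24, 90), (67, 24, 88
[... 1131 characters left out ...]
121, 73), (51, 71, 76), (53, 38, 84), (55, 26, 91), (57, 24, 93), (59, 24, 92), (61, 24, 91), (63, 24, 91), (65, 24, 91), (67, 25, 88), (69, 37, 82), (71, 77, 75), (73, 124, 73), (75, 153, 73), (77, 160, 74), (79, 159, 74), (81, 158, 74), (83, 157, 74), (85, 156, 74), (87, 156, 74), (89, 158, 73)]
[[3.1, 0.95, -2.15], [-0.0, 6.3, -0.0]]
[[3.32, 0.95, -1.8], [-0.0, 6.3, -0.0]]
[[3.5, 0.95, -1.42], [-0.0, 6.3, -0.0]]
[[3.63, 0.95, -1.03], [-0.0, 6.3, -0.0]]
[[3.72, 0.95, -0.62], [-0.0, 6.3, -0.0]]
[[3.77, 0.95, -0.21], [-0.0, 6.3, -0.0]]
[[3.77, 0.95, 0.21], [-0.0, 6.3, -0.0]]
[[3.72, 0.95, 0.62], [-0.0, 6.3, -0.0]]
[[3.63, 0.95, 1.03], [-0.0, 6.3, -0.0]]
[[3.5, 0.95, 1.42], [-0.0, 6.3, -0.0]]
```

Request:
apply_moves([
  [[3.1, 0.95, -2.15], [0, 6.3, 0], 9.5],
  [[3.3, 0.95, -1.8], [0, 6.3, 0], 9.5],
  [[3.5, 0.95, -1.4], [0, 6.3, 0], 9.5],
  [[3.6, 0.95, -1.0], [0, 6.3, 0], 9.5],
  [[3.7, 0.95, -0.6], [0, 6.3, 0], 9.5],
])

```text
t: 1.78
eef_pos: [309.9, 441.3, 166.3]
tcp_rot: [-1.568, 0.001, -0.88]
ft_force: [0.8, 0.3, -0.1]
opening: 1.002
```

Request:
apply_moves([
  [[3.8, 0.95, -0.2], [0, 6.3, 0], 9.5],
  [[3.8, 0.95, 0.2], [0, 6.3, 0], 9.5],
  [[3.7, 0.95, 0.6], [0, 6.3, 0], 9.5],
  [[3.6, 0.95, 1.0], [0, 6.3, 0], 9.5],
  [[3.5, 0.95, 1.4], [0, 6.3, 0], 9.5],
])

```text
t: 2.4
eef_pos: [424.2, 283.7, 117.8]
tcp_rot: [-1.567, 0.003, -1.448]
ft_force: [1.1, 0.9, -0.1]
opening: 1.0
```

```bash
python3 - <<'E'
from h import *
st(); plan([422.5,292.2,100],-81.5,2)
E
```

```text
t2.40 [424.2 283.7 117.8] [-89.8   0.2 -83. ] F [ 1.1  0.9 -0.1] op 1.000
[[-0.43, 0.89, -0.04], [-0.1, -0.7, -0.1]]
[[-0.43, 0.89, -0.03], [-0.1, -0.7, -0.1]]
```

Request:
apply_moves([
  [[-0.4, 1.0, 0], [-0.1, -0.8, -0.1], 9.5],
  [[-0.4, 2.0, 0], [-0.1, -0.7, -0.1], 9.5],
  [[0, 2.5, 0], [0, 0, 0], 9.5],
  [[0, 2.0, 0], [0, 0, 0], 9.5],
  [[0, 0, 0], [0, 0, 0], 9.5],
])

```text
t: 3.02
eef_pos: [423.7, 292.6, 40.4]
tcp_rot: [-1.57, 0.0, -1.419]
ft_force: [-0.6, 0.2, 0.3]
opening: 0.998
```

```bash
python3 - <<'E'
from h import *
st(); plan([422.5,292.2,7],-81.5,2)
p=cam('scene'); s=cam('top')
for k in (p,s): print([(np.round(w(k,d['point'])).tolist(),round(d['confidence'],2)) for d in nets.mark_of(k,'block')])
save(p,'s1.png',(270,100,450,250),4)
E
```

```text
t3.02 [423.7 292.6  40.4] [-89.9   0.  -81.3] F [-0.6  0.2  0.3] op 0.998
[[0.01, 1.67, -0.06], [-0.0, 0.1, -0.0]]
[[0.01, 1.67, -0.06], [-0.0, 0.1, -0.0]]
[([280.0, 332.0, 1.0], 0.73), ([424.0, 294.0, -2.0], 0.6)]
[([427.0, 292.0, -1.0], 0.77), ([598.0, 323.0, -3.0], 0.62), ([284.0, 329.0, -2.0], 0.6)]
```

View pics/s1.png

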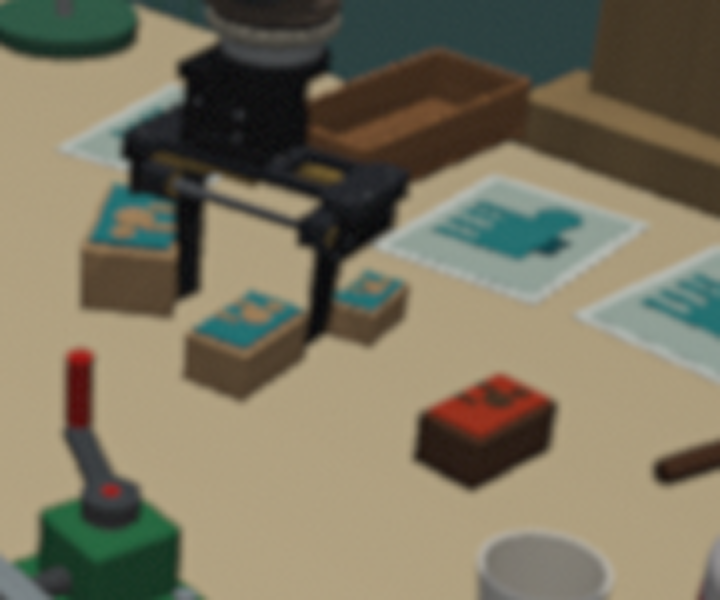

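The fingers straddle the medium block: tips at about (190,295) and (320,335) in the crop, block face centre at (245,320). I'll descend and grip.

Request:
apply_moves([
  [[0, 1.7, 0], [0, 0, 0], 9.5],
  [[0, 1.5, 0], [0, 0, 0], 9.5],
  [[0, 0, 0], [0, 0, 0], 4],
  [[0, 0, 0], [0, 0, 0], 4],
  [[0, 0, 0], [0, 0, 0], 4],
])

```text
t: 3.85
eef_pos: [426.2, 293.7, 12.1]
tcp_rot: [-1.562, 0.003, -1.42]
ft_force: [0.4, 0.2, -0.2]
opening: 0.74
```

Request:
apply_moves([
  [[0, 0, 0], [0, 0, 0], 4],
  [[0, 0, 0], [0, 0, 0], 4],
  [[0, 0, 0], [0, 0, 0], 4],
  [[0, -1, 0], [0, 0, 0], 4],
  [[0, -3, 0], [0, 0, 0], 4],
])

```text
t: 4.47
eef_pos: [425.2, 293.1, 52.6]
tcp_rot: [-1.565, 0.002, -1.42]
ft_force: [-0.1, -0.1, -1.3]
opening: 0.526
```

```bash
python3 - <<'E'
from h import *
st(); s=readout.state()['eef_pos'];
plan([s[0],s[1],190],-81.5,3); print(V2W(0,7))
E
```

```text
t4.47 [425.2 293.1  52.6] [-89.7   0.1 -81.4] F [-0.1 -0.1 -1.3] op 0.526
[[-0.01, -4.58, 0.03], [-0.1, 0.0, -0.0]]
[[-0.01, -4.58, 0.02], [-0.1, 0.0, -0.0]]
[[-0.0, -4.58, 0.01], [-0.1, 0.0, -0.0]]
[530.23959318 -84.61063074]
```

Request:
apply_moves([
  [[0, -4.5, 0], [0, 0, 0], 4],
  [[0, -4.5, 0], [0, 0, 0], 4],
  [[0, -4.5, 0], [0, 0, 0], 4],
  [[0, 0, 0], [0, 0, 0], 4],
  [[0, 0, 0], [0, 0, 0], 4],
])

```text
t: 5.1
eef_pos: [423.8, 292.5, 195.6]
tcp_rot: [-1.561, 0.003, -1.42]
ft_force: [-0.3, 0.2, -1.4]
opening: 0.518
```

```bash
python3 - <<'E'
from h import *
st(); s=readout.state()['eef_pos'];
for n in('top','scene'):
    p=cam(n); print([(np.round(w(p,d['point'])).tolist(),round(d['confidence'],2)) for d in nets.mark_of(p,'block')])
plan([530,-85,190],-100.2,10)
E
```

```text
t5.10 [423.8 292.5 195.6] [-89.5   0.2 -81.4] F [-0.3  0.2 -1.4] op 0.518
[([283.0, 330.0, -2.0], 0.7), ([425.0, 293.0, 180.0], 0.55), ([598.0, 325.0, -7.0], 0.42)]
[([283.0, 328.0, -3.0], 0.89), ([427.0, 293.0, 180.0], 0.82), ([439.0, 402.0, 1.0], 0.53)]
[[3.89, 0.04, 0.48], [-0.0, 1.9, -0.0]]
[[3.87, 0.04, 0.61], [-0.0, 1.9, -0.0]]
[[3.85, 0.04, 0.74], [-0.0, 1.9, -0.0]]
[[3.83, 0.05, 0.86], [-0.0, 1.9, -0.0]]
[[3.79, 0.05, 0.99], [-0.0, 1.9, -0.0]]
[[3.76, 0.05, 1.11], [-0.0, 1.9, -0.0]]
[[3.72, 0.05, 1.23], [-0.0, 1.9, -0.0]]
[[3.68, 0.05, 1.36], [-0.0, 1.9, -0.0]]
[[3.63, 0.05, 1.48], [-0.0, 1.9, -0.0]]
[[3.58, 0.05, 1.6], [-0.0, 1.9, -0.0]]
```

Request:
apply_moves([
  [[3.9, 0, 0.5], [0, 1.9, 0], 4],
  [[3.9, 0, 0.6], [0, 1.9, 0], 4],
  [[3.9, 0, 0.7], [0, 1.9, 0], 4],
  [[3.8, 0, 0.9], [0, 1.9, 0], 4],
  [[3.8, 0, 1.0], [0, 1.9, 0], 4],
])

```text
t: 5.92
eef_pos: [476.8, 99.4, 190.1]
tcp_rot: [-1.571, 0.002, -1.586]
ft_force: [-0.5, 0.8, -1.3]
opening: 0.525
```

Request:
apply_moves([
  [[3.7, 0, 1.1], [0, 1.9, 0], 4],
  [[3.7, 0, 1.2], [0, 1.9, 0], 4],
  [[3.7, 0, 1.4], [0, 1.9, 0], 4],
  [[3.6, 0, 1.5], [0, 1.9, 0], 4],
  [[3.5, 0, 1.6], [0, 1.9, 0], 4],
])

```text
t: 6.55
eef_pos: [529.4, -94.5, 184.9]
tcp_rot: [-1.58, 0.002, -1.758]
ft_force: [0.2, 1.2, -1.0]
opening: 0.518
```

```bash
python3 - <<'E'
from h import *
st(); plan([530,-85,80],-100.2,4)
E
```

```text
t6.55 [529.4 -94.5 184.9] [-9.050e+01  1.000e-01 -1.007e+02] F [ 0.2  1.2 -1. ] op 0.518
[[-0.23, 2.62, -0.01], [0.1, -0.1, -0.0]]
[[-0.23, 2.62, -0.01], [0.1, -0.1, -0.0]]
[[-0.23, 2.62, -0.02], [0.1, -0.1, -0.0]]
[[-0.23, 2.62, -0.02], [0.1, -0.1, -0.0]]
```

Request:
apply_moves([
  [[-0.2, 2.6, 0], [0.1, -0.1, 0], 4],
  [[-0.2, 2.6, 0], [0.1, -0.1, 0], 4],
  [[-0.2, 2.6, 0], [0.1, -0.1, 0], 4],
  [[-0.2, 2.0, 0], [0.1, -0.1, 0], 4],
  [[0, 0, 0], [0, 0, 0], 4],
])

```text
t: 7.18
eef_pos: [529.4, -89.1, 79.5]
tcp_rot: [-1.58, 0.003, -1.756]
ft_force: [-0.6, 0.3, -0.9]
opening: 0.524
```

```bash
python3 - <<'E'
from h import *
st(); plan([530,-85,27],-100.2,3)
for n in('top','scene'):
    p=cam(n)
    for k in('block','stop','jaw','vise'): print(k,[(np.round(w(p,d['point'])).tolist(),np.round(W2V(w(p,d['point'])),1).tolist(),round(d['confidence'],2)) for d in nets.mark_of(p,k)])
save(p,'s2.png',(180,170,360,300),4)
E
```

```text
t7.17 [529.4 -89.1  79.5] [-9.050e+01  1.000e-01 -1.006e+02] F [-0.6  0.3 -0.9] op 0.524
[[-0.14, 1.75, 0.01], [0.2, -0.1, -0.0]]
[[-0.14, 1.75, 0.01], [0.2, -0.1, -0.0]]
[[-0.14, 1.75, 0.0], [0.2, -0.1, -0.0]]
block []
stop []
jaw []
vise []
block [([439.0, 404.0, -3.0], [-176.1, 471.8], 0.81), ([283.0, 329.0, -2.0], [-316.9, 370.0], 0.64), ([532.0, -91.0, 72.0], [3.2, 0.8], 0.58)]
stop [([524.0, -134.0, 11.0], [2.2, -43.0], 0.81), ([528.0, -89.0, -3.0], [-1.6, 2.7], 0.71), ([553.0, 30.0, 63.0], [1.8, 123.9], 0.36)]
jaw [([541.0, -32.0, 16.0], [1.5, 60.4], 0.85)]
vise [([524.0, -89.0, -1.0], [-5.3, 1.8], 0.66), ([479.0, -371.0, -0.0], [0.2, -283.9], 0.42)]
```

View pics/s2.png

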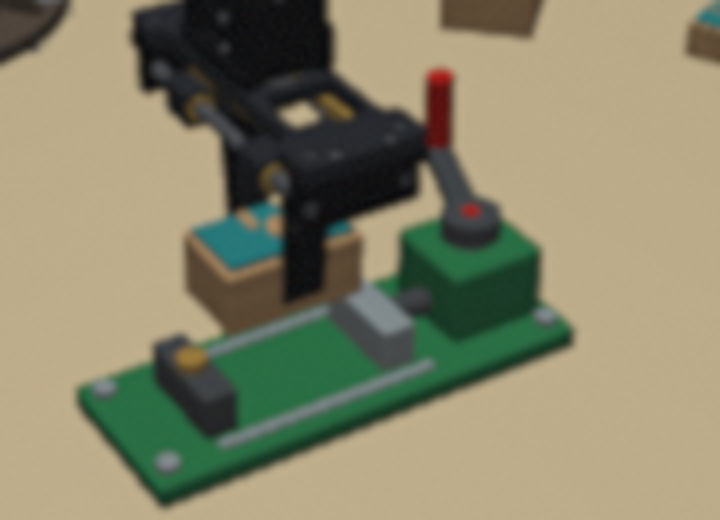

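The block hangs level over the bed, aligned between the stop (195,390) and the jaw (370,320). I'll correct 4.5 mm along the clamp and lower it.

Request:
apply_moves([
  [[-0.4, 0.5, 0], [0.3, -0.3, 0], 4],
  [[-0.1, 1.2, 0], [0.2, -0.1, 0], 4],
  [[0, 1.2, 0], [0, 0, 0], 4],
  [[0, 1.0, 0], [0, 0, 0], 4],
  [[0, 0, 0], [0, 0, 0], 4],
])

```text
t: 8.3
eef_pos: [531.2, -84.0, 39.4]
tcp_rot: [-1.566, 0.002, -1.749]
ft_force: [0.4, -0.2, -0.9]
opening: 0.524
```

```bash
python3 - <<'E'
from h import *
st(); plan([530.2,-84.5,27],-100.2,1); p=cam('scene'); save(p,'s3.png',(190,190,340,300),5)
E
```

```text
t8.30 [531.2 -84.   39.4] [-8.980e+01  1.000e-01 -1.002e+02] F [ 0.4 -0.2 -0.9] op 0.524
[[0.07, 1.24, -0.1], [-0.2, 0.0, -0.1]]
```

View pics/s3.png

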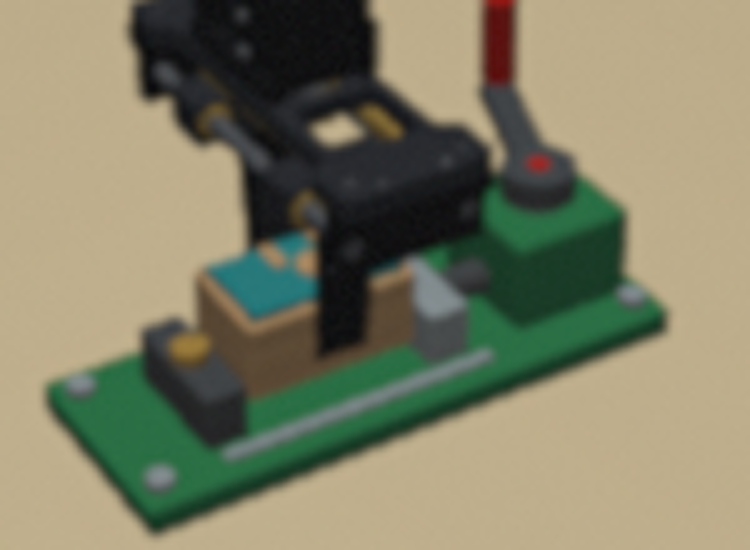

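The block is down between the stop and the jaw, with no contact force. I'll lower the last 12 mm.

Request:
apply_moves([
  [[0, 0.6, 0], [0, 0, 0], 4],
  [[0, 0.4, 0], [0, 0, 0], 4],
  [[0, 0.2, 0], [0, 0, 0], 4],
  [[0, 0.1, 0], [0, 0, 0], 4],
  [[0, 0, 0], [0, 0, 0], 4],
])

```text
t: 8.98
eef_pos: [532.0, -84.3, 27.9]
tcp_rot: [-1.564, 0.002, -1.749]
ft_force: [-0.6, 0.1, -0.6]
opening: 0.526
```

Request:
apply_moves([
  [[0, 0.15, 0], [0, 0, 0], 4],
  [[0, 0.15, 0], [0, 0, 0], 4],
  [[0, 0.1, 0], [0, 0, 0], 4],
  [[0, 0, 0], [0, 0, 0], 4],
  [[0, 0, 0], [0, 0, 0], 4],
])

```text
t: 9.6
eef_pos: [532.2, -84.3, 27.8]
tcp_rot: [-1.561, 0.001, -1.749]
ft_force: [-0.2, -0.7, -0.8]
opening: 0.527
```

Request:
apply_moves([
  [[0, 0.4, 0], [0, 0, 0], 4],
  [[0, 0.3, 0], [0, 0, 0], 4],
  [[0, 0, 0], [0, 0, 0], 4],
  [[0, 0, 0], [0, 0, 0], 4],
  [[0, 0, 0], [0, 0, 0], 4],
])

```text
t: 10.22
eef_pos: [532.5, -84.5, 25.4]
tcp_rot: [-1.559, 0.001, -1.748]
ft_force: [0.5, -0.0, -1.2]
opening: 0.526
```

```bash
python3 - <<'E'
from h import *
st(); plan([530.5,-84.5,20],-100.2,2); s=cam('scene');
for k in('block',): print(k,[(np.round(w(s,d['point'])).tolist(),np.round(W2V(w(s,d['point'])),1).tolist(),round(d['confidence'],2)) for d in nets.mark_of(s,k)])
E
```

```text
t10.22 [532.5 -84.5  25.4] [-8.930e+01  1.000e-01 -1.001e+02] F [ 0.5 -0.  -1.2] op 0.526
[[0.02, 0.27, -0.1], [-0.3, 0.0, -0.0]]
[[0.02, 0.27, -0.1], [-0.3, 0.0, -0.0]]
block [([536.0, -84.0, 13.0], [6.0, 8.4], 0.76), ([279.0, 332.0, -3.0], [-320.8, 372.9], 0.76), ([441.0, 402.0, 0.0], [-174.3, 470.2], 0.54)]
```

Request:
apply_moves([
  [[0, 0.4, -0.1], [-0.4, 0, 0], 4],
  [[0, 0.4, -0.1], [-0.4, 0, 0], 4],
  [[0, 0, 0], [0, 0, 0], 4],
  [[0, 0, 0], [0, 0, 0], 4],
  [[0, 0, 0], [0, 0, 0], 4],
])

```text
t: 10.95
eef_pos: [532.5, -84.7, 22.4]
tcp_rot: [-1.567, 0.0, -1.748]
ft_force: [-0.2, 1.5, -1.1]
opening: 0.522
```

Request:
apply_moves([
  [[0, 0.3, -0.1], [-0.2, 0, 0], 4],
  [[0, 0.3, -0.1], [0, 0, 0], 4],
  [[0, 0, 0], [0, 0, 0], 4],
  [[0, 0, 0], [0, 0, 0], 4],
  [[0, 0, 0], [0, 0, 0], 4],
])

```text
t: 11.58
eef_pos: [532.6, -84.8, 21.1]
tcp_rot: [-1.565, -0.0, -1.747]
ft_force: [-0.0, 0.0, 5.0]
opening: 0.526
```

Contact with the bed at +5 N, so I'll release and rise.

Request:
apply_moves([
  [[0, 0, 0], [0, 0, 0], 6.5],
  [[0, 0, 0], [0, 0, 0], 6.5],
  [[0, 0, 0], [0, 0, 0], 6.5],
  [[0, 0, 0], [0, 0, 0], 6.5],
  [[0, -2, 0], [0, 0, 0], 6.5],
])

```text
t: 12.2
eef_pos: [531.6, -84.5, 39.4]
tcp_rot: [-1.569, -0.0, -1.748]
ft_force: [-0.1, 0.0, -0.2]
opening: 0.684
```

Request:
apply_moves([
  [[0, -5, 0], [0, 0, 0], 6.5],
  [[0, -5, 0], [0, 0, 0], 6.5],
  [[0, -5, 0], [0, 0, 0], 6.5],
  [[0, 0, 0], [0, 0, 0], 9.5],
  [[0, 0, 0], [0, 0, 0], 9.5],
])

```text
t: 12.82
eef_pos: [531.1, -84.4, 194.4]
tcp_rot: [-1.569, -0.0, -1.748]
ft_force: [-0.2, 0.2, -0.4]
opening: 0.839
```

```bash
python3 - <<'E'
from h import *
st()
for n in('top','scene'):
    p=cam(n)
    for k in('block','handle_mid','crank_axis','jaw','stop'): print(k,[(np.round(w(p,d['point'])).tolist(),np.round(W2V(w(p,d['point'])),1).tolist(),round(d['confidence'],2)) for d in nets.mark_of(p,k)][:3])
save(p,'s4.png',(190,150,340,290),4)
E
```

```text
t12.82 [531.1 -84.4 194.4] [ -89.9   -0.  -100.1] F [-0.2  0.2 -0.4] op 0.839
block [([436.0, 400.0, 2.0], [-178.7, 467.3], 0.53)]
handle_mid [([747.0, 166.0, -2.0], [169.3, 292.4], 0.47), ([489.0, 65.0, 99.0], [-66.8, 147.5], 0.41)]
crank_axis [([547.0, 30.0, 63.0], [-4.2, 123.0], 0.88)]
jaw [([551.0, 33.0, 62.0], [-0.6, 126.6], 0.5)]
stop []
block [([534.0, -83.0, 15.0], [3.0, 9.7], 0.97), ([282.0, 332.0, -3.0], [-318.1, 372.6], 0.79), ([439.0, 399.0, 1.0], [-175.4, 467.1], 0.78)]
handle_mid [([487.0, 74.0, 100.0], [-70.8, 155.0], 0.63), ([479.0, -371.0, -1.0], [0.3, -284.1], 0.47)]
crank_axis [([553.0, 31.0, 64.0], [1.9, 124.8], 0.7), ([556.0, 33.0, 62.0], [4.1, 127.2], 0.16)]
jaw [([542.0, -29.0, 14.0], [1.3, 63.9], 0.84)]
stop [([522.0, -136.0, 16.0], [1.1, -45.2], 0.6)]
```

View pics/s4.png

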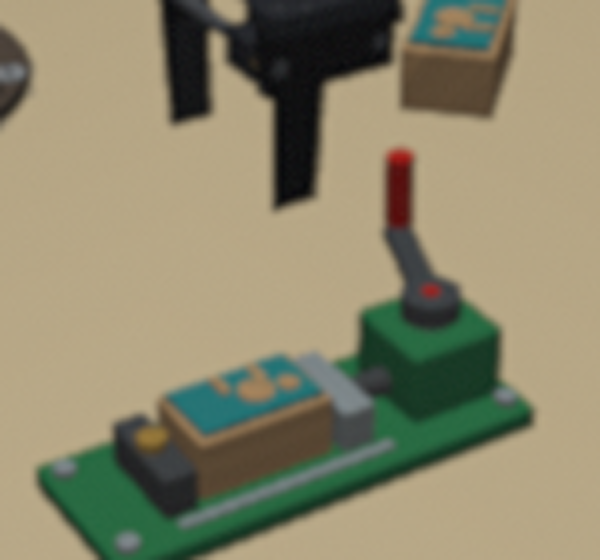

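The block lies flat, teal up, between the jaws with small gaps. The stop is at (150,460), the jaw at (340,395) and the handle at (400,190) in the crop. Next is the handle, at about (487,69.5). I'll hold it with the tool's z along the clockwise tangent, yaw = φ-180 = -30.6°.

```bash
cat >> h.py <<'E'
AX=np.array([551.5,31.5])
def crank(dphi,n,rad=75,z=86):
    "rows carrying the handle clockwise by n*dphi deg from the measured angle, yaw following"
    s=readout.state(); d=np.array(s['eef_pos'])[:2]-AX; phi=np.degrees(np.arctan2(d[1],d[0])); yaw=np.degrees(s['tcp_rot'][2])
    F=np.array(s['ft_force'])[:2]; a=np.radians(phi); t=np.array([np.sin(a),-np.cos(a)])
    print('phi %.1f rad %.1f z %.1f yaw %.1f (want %.1f) Ftan(resist) %.1f Frad %.1f'%(phi,np.hypot(*d),s['eef_pos'][2],yaw,phi-180,-F@t,F@d/np.hypot(*d)))
    if n:
        b=np.radians(phi-n*dphi); plan([*(AX+rad*np.array([np.cos(b),np.sin(b)])),z],phi-n*dphi-180,n)
E
python3 - <<'E'
from h import *
plan([486.9,69.7,185],-30.6,8)
E
```

```text
[[-1.8, 0.12, -0.89], [-0.0, -8.7, 0.0]]
[[-1.91, 0.12, -0.61], [-0.0, -8.7, 0.0]]
[[-1.98, 0.12, -0.31], [-0.0, -8.7, 0.0]]
[[-2.01, 0.12, -0.01], [-0.0, -8.7, 0.0]]
[[-1.98, 0.12, 0.3], [-0.0, -8.7, 0.0]]
[[-1.92, 0.12, 0.59], [-0.0, -8.7, 0.0]]
[[-1.8, 0.12, 0.88], [-0.0, -8.7, 0.0]]
[[-1.65, 0.12, 1.14], [-0.0, -8.7, 0.0]]
```

Request:
apply_moves([
  [[-1.8, 0, -0.9], [0, -8.7, 0], 9.5],
  [[-1.9, 0, -0.6], [0, -8.7, 0], 9.5],
  [[-2.0, 0, -0.3], [0, -8.7, 0], 9.5],
  [[-2.0, 0, 0], [0, -8.7, 0], 9.5],
  [[-2.0, 0, 0.3], [0, -8.7, 0], 9.5],
])

```text
t: 14.05
eef_pos: [502.3, 13.4, 194.4]
tcp_rot: [-1.569, -0.002, -0.967]
ft_force: [-1.1, -0.3, 0.2]
opening: 0.996
```

Request:
apply_moves([
  [[-1.9, 0, 0.6], [0, -8.7, 0], 9.5],
  [[-1.8, 0, 0.9], [0, -8.7, 0], 9.5],
  [[-1.6, 0, 1.1], [0, -8.7, 0], 9.5],
  [[0, 0, 0], [0, 0, 0], 9.5],
  [[0, 0, 0], [0, 0, 0], 9.5],
])

```text
t: 14.68
eef_pos: [483.9, 72.5, 194.6]
tcp_rot: [-1.57, -0.004, -0.498]
ft_force: [0.7, -0.5, 0.3]
opening: 0.998
```

```bash
python3 - <<'E'
from h import *
st(); plan([486.9,69.7,86],-30.6,4)
E
```

```text
t14.68 [483.9  72.5 194.6] [-89.9  -0.2 -28.5] F [ 0.7 -0.5  0.3] op 0.998
[[0.09, 2.72, -0.03], [-0.0, 0.5, 0.1]]
[[0.09, 2.72, -0.03], [-0.0, 0.5, 0.1]]
[[0.1, 2.72, -0.02], [-0.0, 0.5, 0.1]]
[[0.1, 2.72, -0.02], [-0.0, 0.5, 0.1]]
```

Request:
apply_moves([
  [[0.1, 3.0, 0], [0, 0.5, 0.1], 9.5],
  [[0.1, 3.0, 0], [0, 0.5, 0.1], 9.5],
  [[0.1, 2.7, 0], [0, 0.5, 0], 9.5],
  [[0.1, 1.9, 0], [0, 0.5, 0], 9.5],
  [[0, 0, 0], [0, 0, 0], 9.5],
])

```text
t: 15.3
eef_pos: [489.9, 67.0, 86.1]
tcp_rot: [-1.568, -0.002, -0.55]
ft_force: [0.1, -0.3, 0.2]
opening: 0.995
```

```bash
python3 - <<'E'
from h import *
st(); crank(0,0); p=cam('scene'); save(p,'s5.png',(210,120,360,250),5)
E
```

```text
t15.30 [489.9  67.   86.1] [-89.9  -0.1 -31.5] F [ 0.1 -0.3  0.2] op 0.995
phi 150.0 rad 71.1 z 86.1 yaw -31.5 (want -30.0) Ftan(resist) 0.2 Frad -0.2
```

View pics/s5.png

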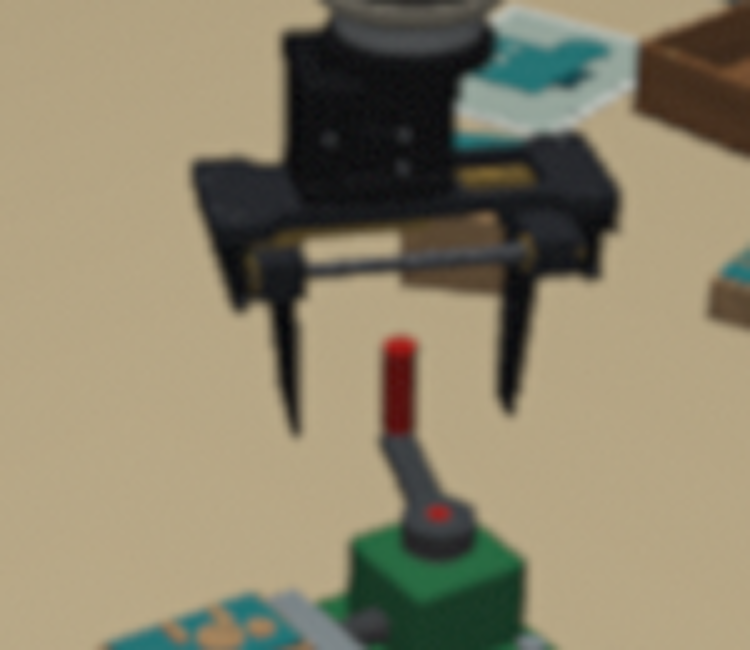

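The fingers are either side of the red handle, tip midpoint (403,425) against handle base (398,432) in the crop. I'll back out 3 mm radially and close.

Request:
apply_moves([
  [[-0.3, 0, 0], [0, 0, 0], 1.0],
  [[0, 0, 0], [0, 0, 0], 1.0],
  [[0, 0, 0], [0, 0, 0], 1.0],
  [[0, 0, 0], [0, 0, 0], 1.0],
  [[0, 0, 0], [0, 0, 0], 1.0],
])

```text
t: 15.98
eef_pos: [488.7, 68.6, 89.4]
tcp_rot: [-1.566, -0.007, -0.551]
ft_force: [0.3, 0.4, -0.3]
opening: 0.531
```

Request:
apply_moves([
  [[0, 0, 0], [0, 0, 0], 1.0],
  [[0, 0, 0], [0, 0, 0], 1.0],
  [[0, 0, 0], [0, 0, 0], 1.0],
  [[0, 0, 0], [0, 0, 0], 1.0],
  [[0, 0, 0], [0, 0, 0], 1.0],
])

```text
t: 16.6
eef_pos: [488.5, 68.4, 89.3]
tcp_rot: [-1.566, -0.007, -0.551]
ft_force: [0.4, -0.9, 1.1]
opening: 0.183
```

```bash
python3 - <<'E'
from h import *
st(); crank(7.5,5)
E
```

```text
t16.60 [488.5  68.4  89.3] [-89.7  -0.4 -31.5] F [ 0.4 -0.9  1.1] op 0.183
phi 149.7 rad 73.0 z 89.3 yaw -31.5 (want -30.3) Ftan(resist) 0.6 Frad -0.8
[[0.25, 0.07, 0.92], [-0.1, 7.3, 0.1]]
[[0.13, 0.07, 0.94], [-0.1, 7.3, 0.1]]
[[0.01, 0.07, 0.95], [-0.1, 7.3, 0.1]]
[[-0.11, 0.07, 0.95], [-0.1, 7.3, 0.1]]
[[-0.23, 0.07, 0.92], [-0.1, 7.3, 0.1]]
```

Request:
apply_moves([
  [[0.06, 0, 0.95], [0, 7.3, 0], 1.0],
  [[0.06, 0, 0.95], [0, 7.3, 0], 1.0],
  [[0.06, 0, 0.95], [0, 7.3, 0], 1.0],
  [[0.06, 0, 0.95], [0, 7.3, 0], 1.0],
  [[0.06, 0, 0.95], [0, 7.3, 0], 1.0],
])

```text
t: 17.23
eef_pos: [520.7, 98.1, 89.1]
tcp_rot: [-1.573, -0.0, -1.207]
ft_force: [-5.5, -0.1, 5.0]
opening: 0.188
```

```bash
python3 - <<'E'
from h import *
st(); crank(7.5,5)
E
```

```text
t17.23 [520.7  98.1  89.1] [-90.1  -0.  -69.2] F [-5.5 -0.1  5. ] op 0.188
phi 114.8 rad 73.3 z 89.1 yaw -69.2 (want -65.2) Ftan(resist) 5.0 Frad 2.3
[[0.21, 0.06, 0.93], [0.0, 6.7, 0.0]]
[[0.1, 0.06, 0.95], [0.0, 6.7, 0.0]]
[[-0.01, 0.06, 0.95], [0.0, 6.7, 0.0]]
[[-0.12, 0.06, 0.95], [0.0, 6.7, 0.0]]
[[-0.23, 0.06, 0.93], [0.0, 6.7, 0.0]]
```

Request:
apply_moves([
  [[0, 0, 0.8], [0, 5.2, 0], 1.0],
  [[0, 0, 0.8], [0, 5.2, 0], 1.0],
  [[0, 0, 0.6], [0, 4.0, 0], 1.0],
  [[0, 0, 0.4], [0, 3, 0], 1.0],
  [[0, 0, 0], [0, 0, 0], 1.0],
])

```text
t: 17.85
eef_pos: [543.7, 104.8, 89.1]
tcp_rot: [-1.58, -0.002, -1.521]
ft_force: [0.5, -1.9, 3.0]
opening: 0.182
```

```bash
python3 - <<'E'
from h import *
st(); crank(2,5)
E
```

```text
t17.85 [543.7 104.8  89.1] [-90.5  -0.1 -87.1] F [ 0.5 -1.9  3. ] op 0.182
phi 96.1 rad 73.7 z 89.1 yaw -87.1 (want -83.9) Ftan(resist) -0.3 Frad -2.0
[[-0.02, 0.06, 0.26], [0.1, 1.4, 0.0]]
[[-0.02, 0.06, 0.26], [0.1, 1.4, 0.0]]
[[-0.03, 0.06, 0.26], [0.1, 1.4, 0.0]]
[[-0.04, 0.06, 0.26], [0.1, 1.4, 0.0]]
[[-0.04, 0.06, 0.26], [0.1, 1.4, 0.0]]
```

```bash
cat >> h.py <<'E'
def pin(n=3):
    o=[]
    for _ in range(n):
        p=cam('scene'); u,v=np.round(px(p,[*AX,78])).astype(int); a=p['img'][v-9:v+10,u-9:u+10].astype(float)
        m=np.clip(a[...,0]-1.3*np.maximum(a[...,1],a[...,2])-15,0,None); Y,X=np.mgrid[v-9:v+10,u-9:u+10]
        o.append([(m*X).sum()/m.sum(),(m*Y).sum()/m.sum(),m.sum()])
    print('pin',np.round(np.mean(o,0),2),'sd',np.round(np.std(o,0),2))
E
python3 - <<'E'
from h import *
pin(); st(); crank(3,2)
p=cam('scene'); a,b=px(p,[*AX,75]),px(p,[*AX,77.4]); print(a,b-a)
E
```

```text
pin [297.28 222.17 578.33] sd [0.01 0.   1.61]
t18.00 [543.7 104.8  89.1] [-90.5  -0.1 -87.1] F [-1.6 -0.8  2.6] op 0.179
phi 96.1 rad 73.7 z 89.1 yaw -87.1 (want -83.9) Ftan(resist) 1.6 Frad -0.6
[[-0.07, 0.15, 0.39], [0.2, 1.4, 0.1]]
[[-0.08, 0.16, 0.39], [0.2, 1.4, 0.1]]
[296.30131594 222.83208663] [ 0.03292218 -0.92020668]
```

Request:
apply_moves([
  [[0, 0, 0.5], [0, 3, 0], 1.0],
  [[0, 0, 0.5], [0, 3, 0], 1.0],
  [[0, 0, 0.5], [0, 3, 0], 1.0],
  [[0, 0, 0.4], [0, 3, 0], 1.0],
  [[0, 0, 0.4], [0, 3, 0], 1.0],
])

```text
t: 18.68
eef_pos: [563.0, 104.6, 88.9]
tcp_rot: [-1.587, -0.004, -1.787]
ft_force: [-4.1, 0.9, 6.1]
opening: 0.183
```

```bash
python3 - <<'E'
from h import *
st(); crank(3,2); pin()
E
```

```text
t18.68 [563.  104.6  88.9] [ -90.9   -0.3 -102.4] F [-4.1  0.9  6.1] op 0.183
phi 81.1 rad 74.0 z 88.9 yaw -102.4 (want -98.9) Ftan(resist) 4.2 Frad 0.3
[[-0.05, 0.14, 0.39], [0.5, 1.3, 0.1]]
[[-0.06, 0.14, 0.39], [0.5, 1.3, 0.1]]
pin [297.29 222.17 576.9 ] sd [0.   0.   1.37]
```

Request:
apply_moves([
  [[-0.02, 0, 0.35], [0.2, 2, 0], 1.0],
  [[-0.02, 0, 0.35], [0.2, 2, 0], 1.0],
  [[-0.02, 0, 0.35], [0.2, 2, 0], 1.0],
  [[-0.02, 0, 0.35], [0.2, 2, 0], 1.0],
  [[-0.02, 0, 0.35], [0.2, 2, 0], 1.0],
])

```text
t: 19.45
eef_pos: [579.1, 100.7, 88.7]
tcp_rot: [-1.571, -0.007, -1.969]
ft_force: [-4.5, -0.6, 5.5]
opening: 0.186
```

```bash
python3 - <<'E'
from h import *
st(); crank(3,2); pin()
E
```

```text
t19.45 [579.1 100.7  88.7] [ -90.    -0.4 -112.8] F [-4.5 -0.6  5.5] op 0.186
phi 68.3 rad 74.5 z 88.7 yaw -112.8 (want -111.7) Ftan(resist) 4.0 Frad -2.2
[[-0.01, 0.14, 0.39], [-0.0, 2.4, 0.2]]
[[-0.03, 0.14, 0.39], [-0.0, 2.4, 0.2]]
pin [297.28 222.17 576.8 ] sd [0.01 0.   1.14]
```

Request:
apply_moves([
  [[0, 0, 0.35], [0, 2.6, 0], 1.0],
  [[0, 0, 0.35], [0, 2.6, 0], 1.0],
  [[0, 0, 0.35], [0, 2.6, 0], 1.0],
  [[0, 0, 0.3], [0, 2.6, 0], 1.0],
  [[0, 0, 0.3], [0, 2.6, 0], 1.0],
])

```text
t: 20.23
eef_pos: [593.4, 93.3, 88.8]
tcp_rot: [-1.572, -0.007, -2.208]
ft_force: [-4.3, 1.3, 5.0]
opening: 0.182
```

```bash
python3 - <<'E'
from h import *
st(); crank(3,2); pin()
E
```

```text
t20.23 [593.4  93.3  88.8] [ -90.    -0.4 -126.5] F [-4.3  1.3  5. ] op 0.182
phi 55.9 rad 74.7 z 88.8 yaw -126.5 (want -124.1) Ftan(resist) 4.3 Frad -1.3
[[-0.01, 0.14, 0.39], [0.0, 1.8, 0.2]]
[[-0.02, 0.14, 0.39], [0.0, 1.8, 0.2]]
pin [297.28 222.17 574.13] sd [0.   0.   2.55]
```

Request:
apply_moves([
  [[0, 0, 0.35], [0, 2.2, 0], 1.0],
  [[0, 0, 0.35], [0, 2.2, 0], 1.0],
  [[0, 0, 0.35], [0, 2.2, 0], 1.0],
  [[0, 0, 0.3], [0, 2.2, 0], 1.0],
  [[0, 0, 0.3], [0, 2.2, 0], 1.0],
])

```text
t: 21.0
eef_pos: [603.6, 85.4, 88.6]
tcp_rot: [-1.578, -0.009, -2.41]
ft_force: [-5.5, 5.9, 6.5]
opening: 0.183
```

```bash
python3 - <<'E'
from h import *
st(); crank(3,2); pin()
E
```

```text
t21.00 [603.6  85.4  88.6] [ -90.4   -0.5 -138.1] F [-5.5  5.9  6.5] op 0.183
phi 46.0 rad 75.0 z 88.6 yaw -138.1 (want -134.0) Ftan(resist) 8.0 Frad 0.4
[[-0.01, 0.13, 0.39], [0.2, 0.9, 0.3]]
[[-0.02, 0.13, 0.39], [0.2, 0.9, 0.3]]
pin [297.26 221.83 696.47] sd [0.02 0.   9.43]
```

The pin is up about 0.9 mm and the push is 8 N, so the clutch is starting to break away. A small push further should do it.

Request:
apply_moves([
  [[0, 0, 0.3], [0, 1, 0], 1.0],
  [[0, 0, 0.3], [0, 1, 0], 1.0],
  [[0, 0, 0.15], [0, 0.5, 0], 1.0],
  [[0, 0, 0.15], [0, 0.5, 0], 1.0],
  [[0, 0, 0.15], [0, 0, 0], 1.0],
])

```text
t: 21.78
eef_pos: [608.8, 80.0, 88.6]
tcp_rot: [-1.583, -0.011, -2.469]
ft_force: [-5.8, 3.8, 6.0]
opening: 0.184
```

```bash
python3 - <<'E'
from h import *
st(); crank(3,2); pin(); st()
E
```

```text
t21.77 [608.8  80.   88.6] [ -90.7   -0.6 -141.5] F [-5.8  3.8  6. ] op 0.184
phi 40.2 rad 75.1 z 88.6 yaw -141.5 (want -139.8) Ftan(resist) 6.7 Frad -2.0
[[0.01, 0.13, 0.39], [0.3, 2.2, 0.3]]
[[-0.0, 0.13, 0.39], [0.3, 2.2, 0.3]]
pin [297.29 221.5  758.87] sd [2.000e-02 1.000e-02 1.617e+01]
t21.93 [608.9  80.   88.6] [ -90.7   -0.6 -141.4] F [-4.5  3.3  5.7] op 0.182
```

The pin centroid is up 0.67 px, about 2.4 mm or 0.2 rad past the click. The force has dropped from 8 to 6.7 N, so the clutch has clicked. I'll let go by opening in place.

Request:
apply_moves([
  [[0, 0, 0], [0, 0, 0], 9.5],
  [[0, 0, 0], [0, 0, 0], 9.5],
  [[0, 0, 0], [0, 0, 0], 9.5],
  [[0, 0, 0], [0, 0, 0], 9.5],
  [[0, 0, 0], [0, 0, 0], 9.5],
])

```text
t: 22.55
eef_pos: [609.3, 82.0, 88.1]
tcp_rot: [-1.585, -0.009, -2.474]
ft_force: [0.2, -0.3, 0.1]
opening: 0.652
```

Request:
apply_moves([
  [[0, 0, 0], [0, 0, 0], 9.5],
  [[0, 0, 0], [0, 0, 0], 9.5],
  [[0, 0, 0], [0, 0, 0], 9.5],
  [[0, 0, 0], [0, 0, 0], 9.5],
  [[0, 0, 0], [0, 0, 0], 9.5],
])

```text
t: 23.18
eef_pos: [609.8, 81.5, 87.7]
tcp_rot: [-1.584, -0.009, -2.475]
ft_force: [1.4, 0.1, 0.1]
opening: 0.997
```

```bash
python3 - <<'E'
from h import *
st(); pin(2); p=cam('scene'); print([np.round(w(p,d['point'])).tolist() for d in nets.mark_of(p,'handle_mid')])
save(p,'s6.png',(190,120,360,290),3.4)
E
```

```text
t23.18 [609.8  81.5  87.7] [ -90.8   -0.5 -141.8] F [1.4 0.1 0.1] op 0.997
pin [297.28 222.16 576.5 ] sd [0.01 0.   1.3 ]
[]
```

View pics/s6.png

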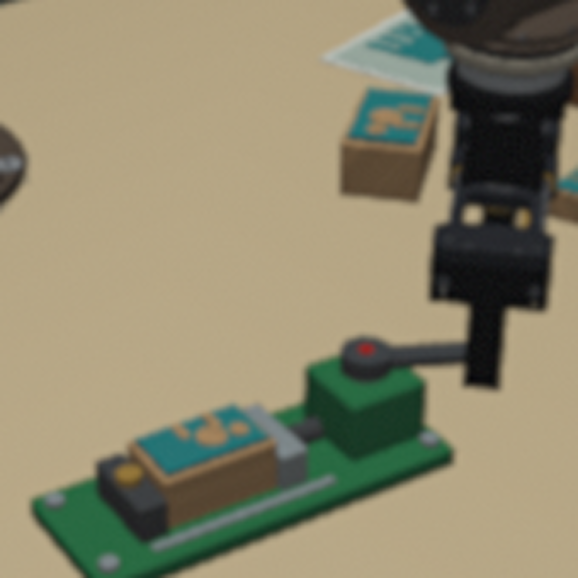

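The block is pinched between the stop (130,490) and the jaw (280,445) with no visible gap, and the pin is back down (centroid 222.16, baseline 222.17). I'll lift straight up.

Request:
apply_moves([
  [[0, -2, 0], [0, 0, 0], 9.5],
  [[0, -4, 0], [0, 0, 0], 9.5],
  [[0, -5, 0], [0, 0, 0], 9.5],
  [[0, -3, 0], [0, 0, 0], 9.5],
  [[0, 0, 0], [0, 0, 0], 9.5],
])

```text
t: 24.0
eef_pos: [611.7, 80.8, 231.3]
tcp_rot: [-1.585, -0.01, -2.475]
ft_force: [0.5, 0.5, -0.6]
opening: 0.997
```

```bash
python3 - <<'E'
from h import *
st(); pin(2); p=cam('scene')
for k in('block','handle_mid','jaw','stop'): print(k,[(np.round(W2V(w(p,d['point'])),1).tolist(),np.round(w(p,d['point'])[2]).tolist(),round(d['confidence'],2)) for d in nets.mark_of(p,k)][:3])
for k in('block_dark','block_plain','paint_pot','red_pot','rinse_cup'): print(k,[(np.round(w(p,d['point'])).tolist(),round(d['confidence'],2)) for d in nets.mark_of(p,k)][:2])
save(p,'s7.png',(190,150,340,290),4)
E
```

```text
t24.00 [611.7  80.8 231.3] [ -90.8   -0.6 -141.8] F [ 0.5  0.5 -0.6] op 0.997
pin [297.28 222.17 553.3 ] sd [0.  0.  2.1]
block [([5.0, 4.2], 15.0, 0.89), ([-318.7, 374.8], -2.0, 0.88), ([-175.8, 471.3], -2.0, 0.7)]
handle_mid [([31.7, 195.1], 102.0, 0.45), ([-4.7, 421.8], 2.0, 0.31)]
jaw [([2.1, 54.7], 12.0, 0.74), ([220.4, -34.5], -1.0, 0.46)]
stop [([0.7, -43.1], 19.0, 0.83), ([2.6, 54.5], 12.0, 0.59)]
block_dark [([602.0, 322.0, 0.0], 0.8)]
block_plain [([480.0, -369.0, -1.0], 0.86)]
paint_pot [([704.0, -246.0, -1.0], 0.93)]
red_pot [([743.0, -164.0, -2.0], 0.8)]
rinse_cup [([750.0, 166.0, -0.0], 0.94)]
```

View pics/s7.png

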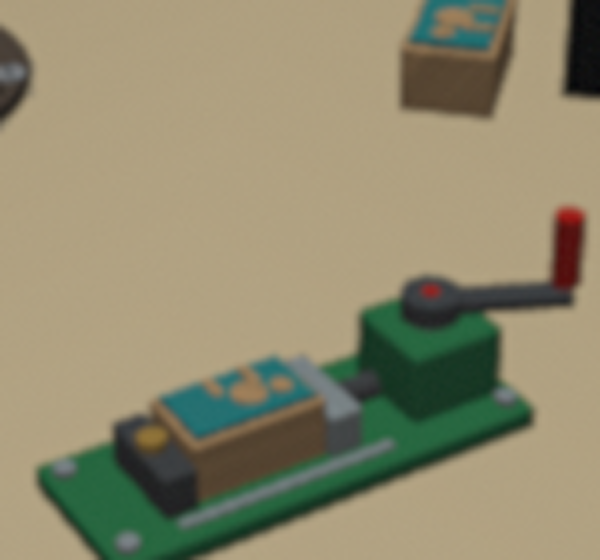

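```bash
python3 -c "
from h import *
print(env.job_done())"
```

```text
the job is handed in; nothing more can be done
None
```

The job is handed in: the 80 x 50 mm teal block is clamped in the green bench clamp, teal side up, at about 24 s of the 69 s allowed. It reported no verdict.

- **Placing:** I took the medium-sized of the three teal blocks and set it on the bed between the jaws. I released it once it pressed on the bed with about 5 N.
- **Cranking:** I turned the crank clockwise about 1.9 rad. The push rose from about 4 N to 8 N, then fell to 6.7 N. By then the tell-tale pin was up about 2.4 mm by camera estimate, roughly 0.2 rad past the click and short of the 4.5 mm limit.
- **Letting go:** I opened the gripper in place and lifted clear.

**Last checks:**
- The pin is back at its starting level in the picture.
- The block is at about x +5, y +4 mm in the clamp's frame, on the bed at 15 mm, with no visible gap at either jaw.
- The other objects show no shift beyond measuring error. For the pots and the cup I have only rough earlier positions to compare with.
- The gripper touches nothing.

**Weak spots:**
- The clamping force on the block could not be measured directly; I inferred it from the click and the closed gap.
- The camera put the handle's spring-back at about 0.27 rad, against the 0.2 rad I estimated past the click. Most of that difference is within the camera's error. Even 0.27 rad would mean a pin rise of about 3.2 mm, still under the limit.

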